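Lock the bayonet filler cap onto the oil tank

TASK

Close the blue oil tank: pick up the red filler cap from the bench, set it on the tank's filler neck, feel for the angle at which its two lugs drop into the slots, push it in against the spring, and turn it clockwise (seen from above) to the stop. Then let it go, so that it springs up into its lock and stays held down in the neck. Work gently, pressing the cap no harder than about 30 N and stopping as soon as the stop is felt, and do not push the things standing around out of place.

Things in the scene. Friction and masses are not known exactly. Their poses are not given: they have to be found in the camera images.
- filler_cap: Red filler cap, about 0.12 kg, 64 mm tall, standing upright on the bench on its aluminium spigot. Origin: centre of the spigot's underside; z up its axis. Spigot radius 17 mm, z = 0 to 25.5 mm, foot tapered over the lowest 4 mm. Red round flange, radius 34 mm, z = 25.5 to 31.5 mm, with a white mark over each lug; the black seal beneath is soft. A half turn about z changes nothing.
- cap_grip (a point): On the cap's axis, 53 mm above its origin, in the grip: a red upright bar on the flange, 46 mm long along the cap's x (over the lugs), 16 mm wide along its y, from 31.5 to 64 mm above the cap's origin. Pinch it across its width, from above.
- cap_lugs (a point): On the cap's axis, 8.5 mm above its origin, midway between two steel lugs that stick out of the spigot along the cap's +x and -x to radius 24 mm, each 8 mm wide (along y) and 5 mm high (6 to 11 mm above the cap's origin).
- oil_tank: Blue oil tank, 120 x 104 mm (base plate 146 x 90 mm), top 54 mm above the bench, fixed. Origin: centre of its underside; x along its length, z up. On its top, in the middle, an aluminium filler neck of outer radius 36.5 mm, its mouth 91 mm above the bench. A breather stub 65 mm high at x = 48, y = 40 mm.
- neck_mouth (a point): Centre of the neck's mouth, level with the top of a brass slot ring clamped in it (slips at 6 N m): bore radius 18.5 mm, two opposite slots 12 mm wide out to radius 30 mm, a white dot at each outer end. THE RING'S ANGLE IS NOT MEASURED: the line through the slots lies within 0.30 rad either way of the tank's x axis. See it, or turn the cap with its lugs pressed lightly on the ring until they drop in.
- lug_rest (a point): 6 mm below the mouth, on the neck's axis: where the cap's origin is while its lugs rest on top of the ring at a wrong angle. 3 mm lower (9 mm below the mouth) the spigot meets a flat sprung plunger in the neck (700 N/m, none at first touch; 14 mm of travel to a hard end, 9.8 N there).
- turn_level (a point): 21.5 mm below the mouth, on the neck's axis: a good height for the cap's origin while turning. From 20 mm below the mouth down to the plunger's hard end (23 mm) the lugs pass under the sills and the cap turns clockwise seen from above, 48 degrees from the slots to the middle of the lock pockets, 52 to the hard stop. The other way is a wall.
- lock_level (a point): 17 mm below the mouth, on the neck's axis: where the cap's origin is when locked. At the stop there is a pocket above each lug; let up, the cap rises 3 mm into it, held up by the spring with 5.6 N, and turns neither way. A cap that is let go out of its pockets is thrown up by the spring and rests about 11 mm below the mouth or higher.
- oil_can: Red oil can with a long spout, 84 mm wide, 200 mm tall, standing loose; origin at the centre of its underside. Leave it.
- grease_tin: Blue and yellow grease tin, 67 mm wide, 60 mm tall, loose; origin at the centre of its underside. Leave it.
- white_box: Small white carton, 64 x 64 x 85 mm, loose; origin at the centre of its underside. Leave it.

How it is judged:
On the way, in this order (a step that is already met when the one before it is completed fails the run):
1. the cap is lifted clear of the bench (height (world z) of filler_cap above 0.04 m), for 0.1 s.
2. the cap's lugs are pushed down through the slots, below the sill (z of filler_cap in the frame of neck_mouth below -0.0193 m and horizontal distance between filler_cap and neck_mouth below 0.004 m and angle between filler_cap's own z axis and vertical below 0.12 rad), for 0.05 s.
At the end, for the whole second after the job is handed in: The cap is let go and at rest in the neck, locked by its lugs: its origin 15 to 18.8 mm below the neck's mouth (17 mm when locked; the spring throws an unlocked cap up to 11 mm or less), within 4 mm of the neck's axis and upright within 0.1 rad (z of filler_cap in the frame of neck_mouth between -0.0188 and -0.015 m and horizontal distance between filler_cap and neck_mouth below 0.004 m and angle between filler_cap's own z axis and vertical below 0.1 rad and linear speed of filler_cap below 0.01 m/s); the robot touches nothing.
It fails at once if the cap presses on the tank and its neck with more than 60 N in all (contact force between filler_cap and oil_tank above 60 N).
It fails at once if the fingers press on the tank with more than 40 N (contact force between the fingers and oil_tank above 40 N).
It fails at once if a bystander (oil can, grease tin, white box) is pushed more than 30 mm from its place (distance of any of oil_can, grease_tin, white_box from where it was at the start of the episode above 0.03 m).
It also fails if it takes over 72 s, if anything falls off the work surface, if the arm or the gripper's body presses on something with over 40 N, if the wrist force passes 120 N, or if a joint passes its speed limit or range.

ROBOT

A 7-joint arm with a two-finger parallel gripper is mounted at the origin on the work surface; the furniture and walls round the work are solid. World frame = base frame: x ahead of the robot, y to its left, z up, the work surface at z = 0. Lengths are in m, angles in rad, forces in N, time in s.
With the tool pointing down it reaches from about 0.4 to 0.875 m from the base axis. Payload 19.3 kg.
Tool frame: the origin (TCP) lies at the very end of the fingers, on their centre line; the grasp point (between the pads) lies 19 mm behind it; z points along the fingers, y is the line along which they close (so a half turn about z gives the same grasp; the last joint's range is limited). The gripper opens to 85 mm and grips with 20 to 120 N. Pads are 22 mm wide; open, the fingers measure 114 mm over their backs; the gripper's body (76 mm by 85 mm) begins 54 mm behind the grasp point. The pads swing forward as they close: fully open they stand 13 mm farther back than shut.
Start: joints at [-1.25, 0.521, -0.036, 1.599, 0.021, 1.021, -0.113], TCP at [0.238, 0.578, 0.231] pointing down, gripper open.
Joint ranges: [-2.91, 2.91], [-0.3, 2.13], [-1.5, 1.42], [0.17, 2.43], [-1.26, 4.41], [0.16, 1.93], [-2.52, 2.52]. Speed limits (rad/s): [1.89, 1.89, 2.39, 2.39, 3.01, 3.01, 3.01].

INTERFACE

Orientations are given as a unit quaternion [w, x, y, z].
In Python, from bench import arm, cams gives the robot as it stands. The module is installed in compiled form; this text tells all that it offers.
- The arm moves only by the shell command python3 -m inch 'ROWS' [FORCE]. ROWS is JSON, a list of rows, each an object of numbers: "tx", "ty", "tz": the shift along the tool's x, y, z as a fraction of full scale; "wx", "wy", "wz": the turn, a rotation vector about the tool's x, y, z as a fraction of full scale; "grip": the opening, from 0 (shut) to 1 (fully open). A call has 1 to 20 rows; each row is the pose to reach, as a shift and turn from the pose commanded when the call began, along the tool's axes at that moment, turning the shorter way round; what a row does not reach only later rows make up. Full scale, the value 1, is 0.15 m for a shift and pi rad for a turn. A row lasts 1/12 s, in which the tool goes at most 41.7 mm and 7.16 degrees, less where a joint would pass 70% of its speed; a pose out of reach is approached as far as the arm can. A call with a number of a shift or a turn outside -1 to 1 is refused whole. A call with a gripper value outside its range is refused whole. The fingers move at their own pace and stop on an object; FORCE is the grip in N (left out, the last holds). Time passes only in rows, so rows that repeat a pose let the fingers close. It gives the time, the measured TCP pose, the force, the opening and the grip force at its end, in the units of the state.
- arm.get_state(): the state, without advancing time (a new reading comes with each control period).
- cams.grab_frame(name): name is "side" or "top"; returns the picture (384x512x3 uint8, blue, green, red); there is no depth.
- cams.camera_model(name): a dict with "mtx" (3x3 intrinsics, pixels), "k1" (the pictures are not rectified: a ray, as slopes to the right and down, at radius r is drawn at 1 + k1 r^2 times it, then the intrinsics apply), "rvec" (rotation vector, rad) and "tvec" (3), from world to camera coordinates, as OpenCV has them. Camera axes: x right, y down, z forward; pixel columns grow to the right and rows downward; lengths in m; the calibration is good to about 2 mm. A picture is of the moment at which its call begins. camera_model takes no time and is no camera call.
- arm.hand_in(): hands the job in; it is judged then, once.
The state is a dict: "t": time; "joint_pos": joint angles; "dq": joint speeds; "joint_torque": joint torques, N m; "tcp_pos": TCP position; "tcp_rot": TCP orientation; "contact_force": force on the tool from outside, world axes, zero at the start; "ft_torque": the same for the moment, N m; "grip_width": finger opening in m; "grasp_force": force on a finger pad.
Only numpy, scipy, OpenCV 4.12 (cv2) and the standard library are available. Lean on these libraries where they do the work, as an engineer would, in place of code of your own. Each camera call takes 0.05 s, during which the arm holds its last target. There are 200 camera calls.

## Working session

There is one attempt and no reset: what is moved stays moved. The work goes in short steps, Python scripts to look and compute and a shell command to move; the robot and the scene stay as the last step left them, time stands still between calls to the robot, and variables do not carry over. Pictures are saved under pics/ and viewed, at most 10 in all, crops included, and the job is handed in when it is done.

```bash
mkdir -p pics; cat > h.py <<'E'
import numpy as np, cv2
from scipy.spatial.transform import Rotation as R
from bench import arm, cams
def ray(name,u,v):
    m=cams.camera_model(name); K=np.array(m["mtx"]); k=m["k1"]
    a=np.array([(u-K[0,2])/K[0,0],(v-K[1,2])/K[1,1]]); b=a.copy()
    for _ in range(20): b=a/(1+k*(b@b))
    Rm=cv2.Rodrigues(np.array(m["rvec"],float))[0]; t=np.array(m["tvec"]).ravel()
    return -Rm.T@t, Rm.T@np.array([b[0],b[1],1])
def onz(name,u,v,z):
    c,d=ray(name,u,v); return c+d*(z-c[2])/d[2]
def proj(name,p):
    m=cams.camera_model(name); K=np.array(m["mtx"])
    q=cv2.Rodrigues(np.array(m["rvec"],float))[0]@np.array(p)+np.array(m["tvec"]).ravel()
    s=q[:2]/q[2]; s=s*(1+m["k1"]*(s@s)); return K[:2,:2]@s+K[:2,2]
def toolshift(d):
    s=arm.get_state(); w=s["tcp_rot"]; r=R.from_quat([w[1],w[2],w[3],w[0]])
    return r.inv().apply(d)/0.15
E
python3 - <<'E'
from h import *
for n in("top","side"):
    f=cams.grab_frame(n); cv2.imwrite(f"pics/{n}0.png",f); print(n,ray(n,256,192), cams.camera_model(n)["mtx"])
s=arm.get_state(); print(s["tcp_pos"],s["tcp_rot"],s["grip_width"],s["contact_force"])
E
```

```text
top (array([ 0.28145805, -0.19562471,  1.70279856]), array([ 0.17126941,  0.00129057, -0.98531182])) [[443.73640271   0.         255.94611189]
 [  0.         443.73640271 186.14267344]
 [  0.           0.           1.        ]]
side (array([ 0.27324584, -1.22517833,  0.70032626]), array([ 0.24967669,  0.83098949, -0.49711146])) [[374.37986994   0.         255.75300153]
 [  0.         374.37986994 191.56473708]
 [  0.           0.           1.        ]]
[0.23800406 0.57759151 0.23080395] [-6.76208163e-05  1.94182365e-01  9.80965323e-01 -4.89455111e-04] 0.08543230124438739 [-0.09024114 -0.03829703 -0.33636873]
```

View pics/top0.png

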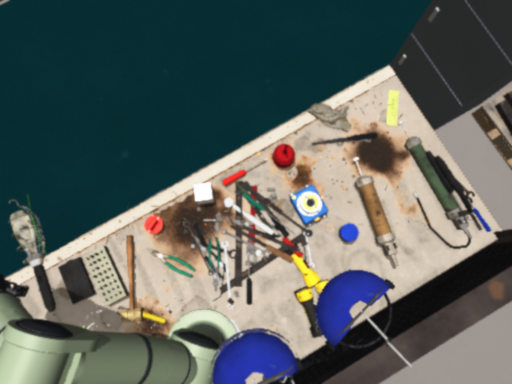

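View pics/side0.png

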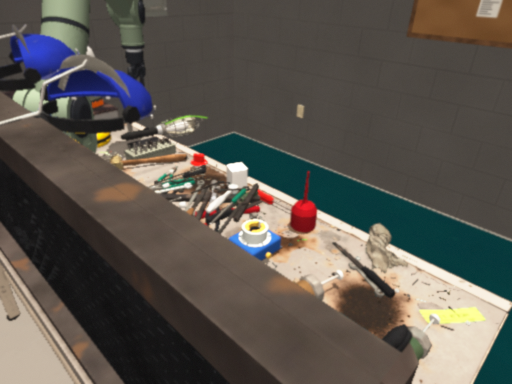

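The top view shows the cap at (154,225), white box at (203,192), tank at (310,204), oil can at (284,155) and tin at (348,233). I'll crop in for the angles.

```bash
python3 - <<'E'
from h import *
f=cv2.imread("pics/top0.png")
a=cv2.resize(f[205:245,134:174],(400,400),interpolation=cv2.INTER_CUBIC)
b=cv2.resize(f[180:230,284:334],(400,400),interpolation=cv2.INTER_CUBIC)
cv2.imwrite("pics/crop0.png",np.hstack([a,b]))
h=cv2.cvtColor(f,cv2.COLOR_BGR2HSV)
red=((h[...,0]<8)|(h[...,0]>172))&(h[...,1]>150)&(h[...,2]>60)
n,l,st,c=cv2.connectedComponentsWithStats(red.astype(np.uint8))
for i in range(1,n):
    if st[i,4]>60: print("red",c[i],st[i])
blue=(h[...,0]>100)&(h[...,0]<125)&(h[...,1]>150)&(h[...,2]>90)
n,l,st,c=cv2.connectedComponentsWithStats(blue.astype(np.uint8))
for i in range(1,n):
    if st[i,4]>60: print("blue",c[i],st[i], cv2.minAreaRect(np.argwhere(l==i)[:,::-1].astype(np.float32)))
print(onz("top",154,225,.03),onz("top",310,204,.091),onz("top",203,192,.085),onz("top",284,155,.07),onz("top",348,233,.06))
E
```

```text
red [283.33846154 155.65128205] [273 145  22  23 390]
red [233.52702703 177.29054054] [223 170  23  16 148]
red [154.16030534 224.45038168] [145 215  19  19 262]
blue [312.7578125 215.3359375] [298 204  29  20 128] ((312.8000183105469, 212.1000213623047), (13.416407585144043, 26.385601043701172), 63.43495178222656)
blue [481.54545455 219.83333333] [474 209  16  22  66] ((481.410400390625, 219.56134033203125), (25.80171012878418, 2.562795400619507), 55.61965560913086)
blue [348.6512605  232.18487395] [340 224  18  17 238] ((348.5, 232.0), (16.0, 17.0), 90.0)
blue [345.0723931  300.43923481] [ 317  271   73   74 2666] ((344.9262390136719, 299.8114318847656), (47.78598403930664, 80.85027313232422), 43.06941223144531)
blue [252.38704206 358.68046133] [ 213  332   84   52 2948] ((252.44117736816406, 357.2646789550781), (48.746116638183594, 84.52897644042969), 82.303955078125)
[0.44589519 0.19077386 0.03      ] [ 0.51709359 -0.39147945  0.091     ] [0.56258023 0.00254742 0.085     ] [ 0.70773937 -0.29956919  0.07      ] [ 0.41382406 -0.53272964  0.06      ]
```

View pics/crop0.png

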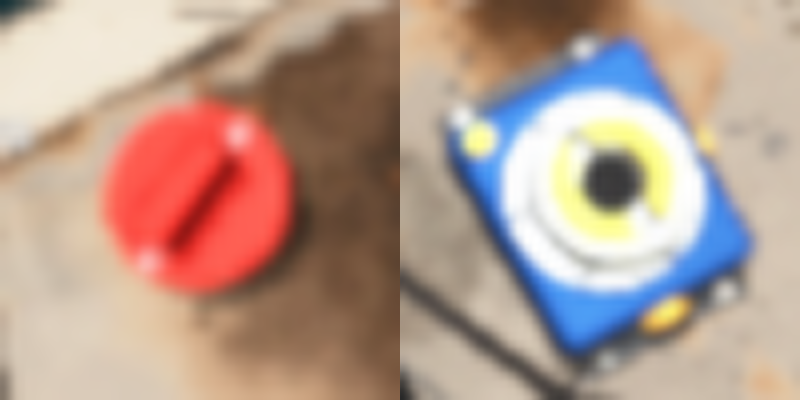

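```bash
python3 - <<'E'
from h import *
w=lambda a,s,o:((a[0]+.5)/s-.5+o[0],(a[1]+.5)/s-.5+o[1])
A=[onz("top",*w(p,10,(134,205)),.0315)for p in((238,133),(148,262))]
B=[onz("top",*w(p,8,(284,180)),.091)for p in((180,148),(252,210))]
T=[onz("top",*w(p,8,(284,180)),.054)for p in((230,40),(350,240),(55,140),(170,355))]
for q in(A,B): d=q[0]-q[1]; print(q,(q[0]+q[1])/2,np.linalg.norm(d),np.degrees(np.arctan2(d[1],d[0])))
for i in(0,2): d=T[i]-T[i+1]; print(np.linalg.norm(d),np.degrees(np.arctan2(d[1],d[0])))
print("tank mean",np.mean(T,0))
C=onz("top",*w((200,198),10,(134,205)),.03); print("flange",C)
N=onz("top",*w((204,190),8,(284,180)),.085); print("neck rim",N)
print("base px",proj("top",[0,0,0]),proj("side",[0,0,0]))
def tri(a,b):
    c1,d1=ray("top",*a);c2,d2=ray("side",*b);s=np.linalg.lstsq(np.c_[d1,-d2],c2-c1,rcond=None)[0]
    return c1+d1*s[0],c2+d2*s[1]
for b in((100,85),(45,50)):
  for a in((345,300),(252,358)): print(a,b,*tri(a,b))
print("tank side", tri((311,202.4),(257,229)))
print("cap side", tri((154.2,224.5),(199,160)))
E
```

```text
[array([0.47275356, 0.1790063 , 0.0315    ]), array([0.42416482, 0.21061738, 0.0315    ])] [0.44845919 0.19481184 0.0315    ] 0.05796658982394506 -33.04739877660596
[array([ 0.53911404, -0.37750827,  0.091     ]), array([ 0.51040727, -0.40985097,  0.091     ])] [ 0.52476066 -0.39367962  0.091     ] 0.043244980923829994 48.408347516154244
0.1093263537357719 29.50282886485575
0.11374930348871423 27.213060678442687
tank mean [ 0.52367602 -0.39114329  0.054     ]
flange [0.44834718 0.19257313 0.03      ]
neck rim [ 0.52052259 -0.38881824  0.085     ]
base px [202.73818535 348.36892123] [ 77.27199272 205.0376597 ]
(345, 300) (100, 85) [ 0.20367211 -0.42644842  0.50613999] [ 0.18774622 -0.42784077  0.50744379]
(252, 358) (100, 85) [ 0.05313852 -0.18379196  0.46660228] [ 0.16085235 -0.17703859  0.44677269]
(345, 300) (45, 50) [ 0.20740162 -0.41538137  0.56351483] [ 0.10823673 -0.43445303  0.57363955]
(252, 358) (45, 50) [ 0.0652565  -0.18441998  0.53221294] [ 0.05639147 -0.18601005  0.53383505]
tank side (array([ 0.52424871, -0.39628722,  0.08281714]), array([ 0.52831318, -0.39701794,  0.08351681]))
cap side (array([0.44677221, 0.18776885, 0.04013463]), array([0.44810731, 0.18765316, 0.0402407 ]))
```

```bash
python3 -m inch '[{"tx":-0.2,"ty":-0.16,"grip":1},{"tx":-0.4,"ty":-0.32,"grip":1},{"tx":-0.6,"ty":-0.48,"grip":1},{"tx":-0.76,"ty":-0.62,"grip":1},{"tx":-0.76,"ty":-0.62,"grip":1}]' 40
python3 -m inch '[{"tx":-0.2,"ty":-0.16,"grip":0.8},{"tx":-0.4,"ty":-0.32,"grip":0.8},{"tx":-0.6,"ty":-0.48,"grip":0.8},{"tx":-0.76,"ty":-0.62,"grip":0.8},{"tx":-0.76,"ty":-0.62,"grip":0.8}]'
python3 -m inch '[{"tx":-0.2,"ty":-0.16,"tz":0.2,"grip":0.7},{"tx":-0.4,"ty":-0.32,"tz":0.3,"grip":0.7},{"tx":-0.6,"ty":-0.48,"tz":0.4,"wz":0.03,"grip":0.7},{"tx":-0.76,"ty":-0.62,"tz":0.5,"wz":0.059,"grip":0.7},{"tx":-0.76,"ty":-0.62,"tz":0.5,"wz":0.059,"grip":0.7},{"tx":-0.76,"ty":-0.62,"tz":0.5,"wz":0.059,"grip":0.7}]'
python3 - <<'E'
from h import *
s=arm.get_state(); print(s["joint_pos"],s["joint_torque"],s["tcp_rot"]); print(toolshift(np.array([.448,.192,.036])-s["tcp_pos"]))
for n in("top","side"):
    cv2.imwrite(f"pics/{n}1.png",cams.grab_frame(n))
a=cv2.imread("pics/side1.png")[0:260,0:340]; cv2.imwrite("pics/s1c.png",cv2.resize(a,None,fx=2,fy=2,interpolation=cv2.INTER_CUBIC))
E
```

```text
[-1.25019471  0.52193044 -0.03630799  1.59993559  0.02117532  1.02109882
 -0.11280517] [ 5.17329972e-04 -9.28489423e+01  1.98236614e+00 -3.70535588e+01
  1.79502962e-02  5.48997195e-03  3.84052316e-05] [-6.76208163e-05  1.94182365e-01  9.80965323e-01 -4.89455111e-04]
[-2.27365287 -1.84211783  1.30064153]schema error: expected keys tx, ty, tz, wx, wy, wz, grip
schema error: expected keys tx, ty, tz, wx, wy, wz, grip
schema error: expected keys tx, ty, tz, wx, wy, wz, grip
```

View pics/s1c.png

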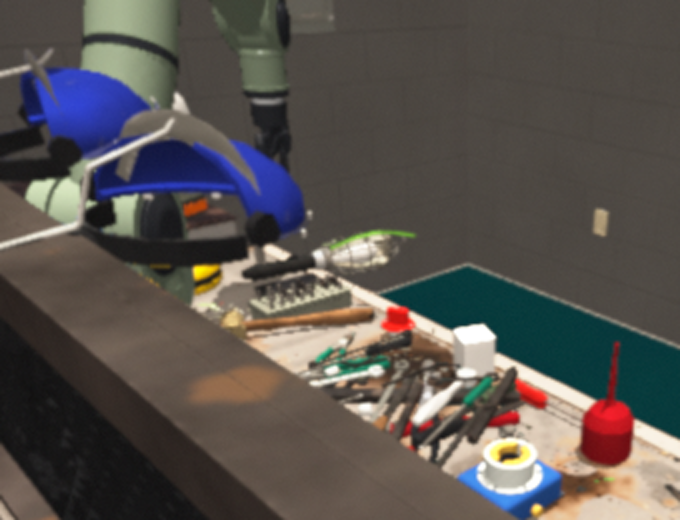

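All seven keys are required, and no move was made. The side view shows the helmets hanging at the near wall, in front of the arm's column; the cap is at crop (398,318).

```bash
python3 -m inch '[{"tx":-0.2,"ty":-0.16,"tz":0,"wx":0,"wy":0,"wz":0,"grip":0.8},{"tx":-0.4,"ty":-0.32,"tz":0,"wx":0,"wy":0,"wz":0,"grip":0.8},{"tx":-0.6,"ty":-0.48,"tz":0,"wx":0,"wy":0,"wz":0,"grip":0.8},{"tx":-0.76,"ty":-0.62,"tz":0,"wx":0,"wy":0,"wz":0,"grip":0.8},{"tx":-0.76,"ty":-0.62,"tz":0,"wx":0,"wy":0,"wz":0,"grip":0.8}]' 40
python3 -m inch '[{"tx":-0.2,"ty":-0.16,"tz":0,"wx":0,"wy":0,"wz":0,"grip":0.7},{"tx":-0.4,"ty":-0.32,"tz":0,"wx":0,"wy":0,"wz":0,"grip":0.7},{"tx":-0.6,"ty":-0.48,"tz":0,"wx":0,"wy":0,"wz":0,"grip":0.7},{"tx":-0.76,"ty":-0.62,"tz":0,"wx":0,"wy":0,"wz":0,"grip":0.7},{"tx":-0.76,"ty":-0.62,"tz":0,"wx":0,"wy":0,"wz":0,"grip":0.7}]'
python3 -m inch '[{"tx":-0.2,"ty":-0.16,"tz":0.2,"wx":0,"wy":0,"wz":0,"grip":0.6},{"tx":-0.4,"ty":-0.32,"tz":0.3,"wx":0,"wy":0,"wz":0,"grip":0.6},{"tx":-0.6,"ty":-0.48,"tz":0.4,"wx":0,"wy":0,"wz":0.03,"grip":0.6},{"tx":-0.76,"ty":-0.62,"tz":0.5,"wx":0,"wy":0,"wz":0.059,"grip":0.6},{"tx":-0.76,"ty":-0.62,"tz":0.5,"wx":0,"wy":0,"wz":0.059,"grip":0.6},{"tx":-0.76,"ty":-0.62,"tz":0.5,"wx":0,"wy":0,"wz":0.059,"grip":0.6}]'
python3 - <<'E'
from h import *
s=arm.get_state(); print(s["joint_pos"],s["tcp_rot"]); print(toolshift(np.array([.448,.192,.036])-s["tcp_pos"]))
for n in("top","side"):
    cv2.imwrite(f"pics/{n}1.png",cams.grab_frame(n))
p=[cv2.resize(cv2.imread(f"pics/{n}1.png")[y:y+100,x:x+100],(400,400),interpolation=cv2.INTER_CUBIC) for n,x,y in(("top",104,175),("side",150,90))]
cv2.imwrite("pics/c1.png",np.hstack(p))
E
```

```text
t: 0.62
tcp_pos: [0.3117, 0.4428, 0.2315]
tcp_rot: [0.001, 0.197, 0.98, -0.001]
contact_force: [0.5, -0.4, 0.7]
grip_width: 0.0683
grasp_force: 0.0
t: 1.03
tcp_pos: [0.3809, 0.3134, 0.2314]
tcp_rot: [0.001, 0.198, 0.98, -0.001]
contact_force: [0.7, -0.2, -0.2]
grip_width: 0.0599
grasp_force: 0.0
t: 1.53
tcp_pos: [0.4483, 0.1877, 0.1555]
tcp_rot: [-0.0, 0.286, 0.958, -0.001]
contact_force: [-0.5, 0.1, -0.6]
grip_width: 0.0513
grasp_force: 0.0
[-0.59539965  0.41510158  0.09828348  2.03435536 -0.06078917  0.69665617
  0.53212965] [-4.28454985e-04  2.85938269e-01  9.58247559e-01 -8.59185949e-04]
[0.01718019 0.02437029 0.79656367]
```

View pics/c1.png

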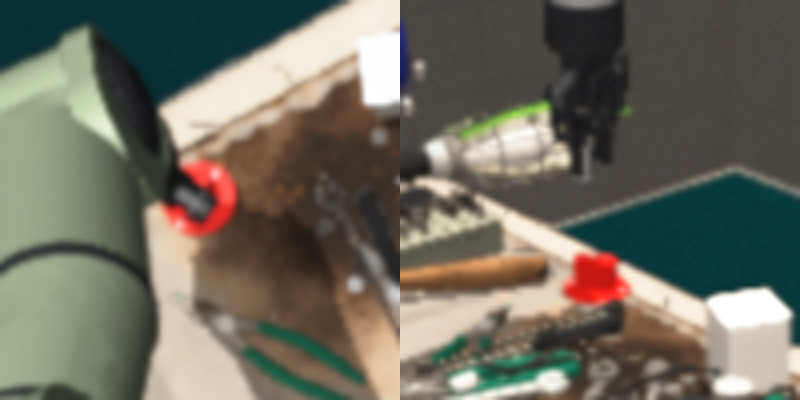

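The gripper is above the cap: the top view shows the fingers over the flange at crop (195,200). Descend and grip.

```bash
python3 -m inch '[{"tx":0.017,"ty":0.024,"tz":0.15,"wx":0,"wy":0,"wz":0,"grip":0.6},{"tx":0.017,"ty":0.024,"tz":0.3,"wx":0,"wy":0,"wz":0,"grip":0.6},{"tx":0.017,"ty":0.024,"tz":0.45,"wx":0,"wy":0,"wz":0,"grip":0.6},{"tx":0.017,"ty":0.024,"tz":0.6,"wx":0,"wy":0,"wz":0,"grip":0.6},{"tx":0.017,"ty":0.024,"tz":0.7,"wx":0,"wy":0,"wz":0,"grip":0.6},{"tx":0.017,"ty":0.024,"tz":0.76,"wx":0,"wy":0,"wz":0,"grip":0.6},{"tx":0.017,"ty":0.024,"tz":0.79,"wx":0,"wy":0,"wz":0,"grip":0.6},{"tx":0.017,"ty":0.024,"tz":0.79,"wx":0,"wy":0,"wz":0,"grip":0.4},{"tx":0.017,"ty":0.024,"tz":0.79,"wx":0,"wy":0,"wz":0,"grip":0.3}]'
python3 - <<'E'
from h import *
cv2.imwrite("pics/side2.png",cams.grab_frame("side"))
E
python3 -m inch '[{"tx":0,"ty":0,"tz":0,"wx":0,"wy":0,"wz":0,"grip":0.2},{"tx":0,"ty":0,"tz":0,"wx":0,"wy":0,"wz":0,"grip":0.1},{"tx":0,"ty":0,"tz":0,"wx":0,"wy":0,"wz":0,"grip":0.0},{"tx":0,"ty":0,"tz":0,"wx":0,"wy":0,"wz":0,"grip":0},{"tx":0,"ty":0,"tz":0,"wx":0,"wy":0,"wz":0,"grip":0},{"tx":0,"ty":0,"tz":0,"wx":0,"wy":0,"wz":0,"grip":0},{"tx":0,"ty":0,"tz":0,"wx":0,"wy":0,"wz":0,"grip":0},{"tx":0,"ty":0,"tz":0,"wx":0,"wy":0,"wz":0,"grip":0}]' 80
```

```text
t: 2.38
tcp_pos: [0.4481, 0.1946, 0.0385]
tcp_rot: [0.0, 0.284, 0.959, 0.0]
contact_force: [0.7, 0.4, 0.0]
grip_width: 0.0277
grasp_force: 0.0
t: 3.1
tcp_pos: [0.4482, 0.1943, 0.0387]
tcp_rot: [0.0, 0.284, 0.959, 0.001]
contact_force: [-1.8, -0.2, 8.6]
grip_width: 0.0143
grasp_force: 77.9
```

```bash
python3 -m inch '[{"tx":0,"ty":0,"tz":-0.03,"wx":0,"wy":0,"wz":0,"grip":0},{"tx":0,"ty":0,"tz":-0.1,"wx":0,"wy":0,"wz":0,"grip":0},{"tx":0,"ty":0,"tz":-0.25,"wx":0,"wy":0,"wz":0,"grip":0},{"tx":0,"ty":0,"tz":-0.45,"wx":0,"wy":0,"wz":0,"grip":0},{"tx":0,"ty":0,"tz":-0.65,"wx":0,"wy":0,"wz":0,"grip":0},{"tx":0,"ty":0,"tz":-0.85,"wx":0,"wy":0,"wz":0,"grip":0},{"tx":0,"ty":0,"tz":-0.98,"wx":0,"wy":0,"wz":0,"grip":0},{"tx":0,"ty":0,"tz":-0.98,"wx":0,"wy":0,"wz":0,"grip":0}]'
python3 - <<'E'
from h import *
def mask(n,lo,hi,box):
    f=cv2.imread(f"pics/{n}0.png"); h=cv2.cvtColor(f,cv2.COLOR_BGR2HSV)
    m=cv2.inRange(h,lo,hi); z=np.zeros_like(m); x0,y0,x1,y1=box; z[y0:y1,x0:x1]=m[y0:y1,x0:x1]; return z
def el(m,nm):
    c=max(cv2.findContours(m,cv2.RETR_EXTERNAL,cv2.CHAIN_APPROX_NONE)[0],key=len); e=cv2.fitEllipse(cv2.convexHull(c)); print(nm,e); return e[0]
for n,by,bw in(("top",(299,189,324,217),(294,188,330,220)),("side",(238,215,276,248),(238,215,276,250))):
    print(n,"ring",onz(n,*el(mask(n,(20,60,100),(35,255,255),by),"ring"),.091))
    m=mask(n,(0,0,150),(180,75,255),bw); 
    print(" white+ring",onz(n,*el(m|mask(n,(20,60,100),(35,255,255),by),"w"),.089))
    d=mask(n,(0,0,0),(180,255,80),by); print(" dark", onz(n,*el(d,"d"),.07))
E
```

```text
t: 3.77
tcp_pos: [0.4493, 0.1947, 0.1895]
tcp_rot: [0.002, 0.284, 0.959, 0.002]
contact_force: [0.9, 0.4, -1.2]
grip_width: 0.0147
grasp_force: 78.2
ring ((312.837890625, 199.67506408691406), (6.729870796203613, 14.427022933959961), 136.41566467285156)
top ring [ 0.53313798 -0.40224085  0.091     ]
w ((322.73284912109375, 203.35958862304688), (31.78877830505371, 53.702613830566406), 90.46276092529297)
 white+ring [ 0.51980031 -0.43844786  0.089     ]
d ((310.0, 202.0), (4.4721360206604, 4.4721360206604), 0.0)
 dark [ 0.52766863 -0.39419628  0.07      ]
ring ((257.6770935058594, 227.51019287109375), (8.28784465789795, 14.702288627624512), 69.73870086669922)
side ring [ 0.52904516 -0.4006221   0.091     ]
w ((256.8258361816406, 226.8422393798828), (37.781734466552734, 43.52085494995117), 44.881622314453125)
 white+ring [ 0.52844755 -0.39421656  0.089     ]
d ((254.0, 228.0), (3.397901773452759, 6.388888835906982), 76.71747589111328)
 dark [ 0.52681604 -0.37202283  0.07      ]
```

```bash
python3 -m inch '[{"tx":-0.06,"ty":-0.07,"tz":0,"wx":0,"wy":0,"wz":0,"grip":0},{"tx":-0.2,"ty":-0.235,"tz":0,"wx":0,"wy":0,"wz":0,"grip":0},{"tx":-0.35,"ty":-0.41,"tz":0,"wx":0,"wy":0,"wz":0,"grip":0},{"tx":-0.5,"ty":-0.585,"tz":0,"wx":0,"wy":0,"wz":0,"grip":0},{"tx":-0.643,"ty":-0.753,"tz":0,"wx":0,"wy":0,"wz":0,"grip":0}]'
python3 -m inch '[{"tx":-0.15,"ty":-0.175,"tz":0,"wx":0,"wy":0,"wz":0,"grip":0},{"tx":-0.3,"ty":-0.35,"tz":0,"wx":0,"wy":0,"wz":0,"grip":0},{"tx":-0.45,"ty":-0.526,"tz":0,"wx":0,"wy":0,"wz":0,"grip":0},{"tx":-0.6,"ty":-0.7,"tz":0,"wx":0,"wy":0,"wz":0,"grip":0},{"tx":-0.643,"ty":-0.753,"tz":0,"wx":0,"wy":0,"wz":0,"grip":0}]'
python3 -m inch '[{"tx":-0.12,"ty":-0.14,"tz":0,"wx":0,"wy":0,"wz":0,"grip":0},{"tx":-0.3,"ty":-0.35,"tz":0,"wx":0,"wy":0,"wz":0,"grip":0},{"tx":-0.45,"ty":-0.526,"tz":0,"wx":0,"wy":0,"wz":0,"grip":0},{"tx":-0.6,"ty":-0.7,"tz":0,"wx":0,"wy":0,"wz":0,"grip":0},{"tx":-0.643,"ty":-0.753,"tz":0,"wx":0,"wy":0,"wz":0,"grip":0},{"tx":-0.643,"ty":-0.753,"tz":0,"wx":0,"wy":0,"wz":0,"grip":0}]'
python3 - <<'E'
from h import *
s=arm.get_state(); print(s["joint_pos"],s["joint_torque"],s["contact_force"]); print(toolshift(np.array([.526,-.394,.189])-s["tcp_pos"]))
p=[cv2.resize(cams.grab_frame(n)[y:y+240,x:x+240],(400,400)) for n,x,y in(("top",150,144),("side",0,0))]
cv2.imwrite("pics/c2.png",np.hstack(p))
E
```

```text
t: 4.18
tcp_pos: [0.4668, 0.045, 0.1851]
tcp_rot: [0.0, 0.284, 0.959, 0.0]
contact_force: [0.7, -0.0, -0.9]
grip_width: 0.0144
grasp_force: 78.3
t: 4.6
tcp_pos: [0.4862, -0.1055, 0.1852]
tcp_rot: [0.0, 0.286, 0.958, -0.001]
contact_force: [-1.6, -1.9, -1.3]
grip_width: 0.0147
grasp_force: 78.2
t: 5.1
tcp_pos: [0.5052, -0.2508, 0.1847]
tcp_rot: [-0.0, 0.286, 0.958, -0.001]
contact_force: [-0.5, 0.4, -1.8]
grip_width: 0.0145
grasp_force: 78.3
[ 0.20846592  0.48894988  0.20261571  1.8190352  -0.12510135  0.84601957
  1.46162757] [ 2.76837498e+00 -8.19806528e+01  7.45252758e+00 -3.45402431e+01
  2.34825251e-02  1.20282895e-01  9.79573354e-01] [-0.48292656  0.36574537 -1.76620019]
[-0.63971828 -0.72243191 -0.02743686]
```

View pics/c2.png

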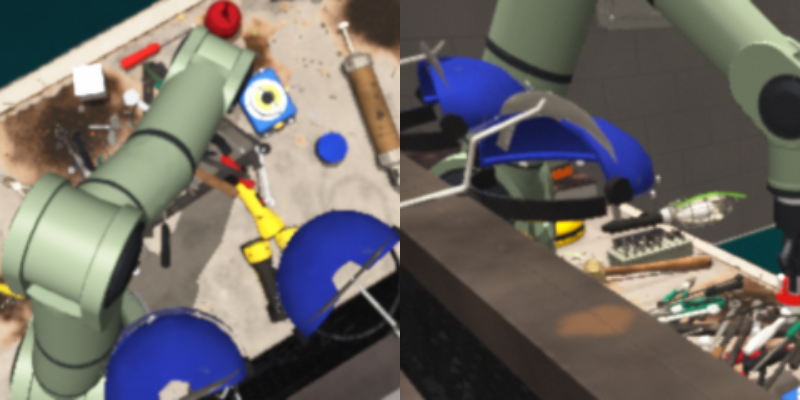

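The elbow passes left of the helmets and above them. Nothing is touching; continue.

```bash
python3 -m inch '[{"tx":-0.12,"ty":-0.135,"tz":0,"wx":0,"wy":0,"wz":0,"grip":0},{"tx":-0.24,"ty":-0.27,"tz":0,"wx":0,"wy":0,"wz":0,"grip":0},{"tx":-0.36,"ty":-0.4,"tz":0,"wx":0,"wy":0,"wz":0,"grip":0},{"tx":-0.48,"ty":-0.54,"tz":0,"wx":0,"wy":0,"wz":0,"grip":0},{"tx":-0.58,"ty":-0.65,"tz":0,"wx":0,"wy":0,"wz":0,"grip":0},{"tx":-0.64,"ty":-0.72,"tz":0,"wx":0,"wy":0,"wz":0,"grip":0}]'
python3 -m inch '[{"tx":0,"ty":0,"tz":0,"wx":0,"wy":0,"wz":0.03,"grip":0},{"tx":0,"ty":0,"tz":0,"wx":0,"wy":0,"wz":0.065,"grip":0},{"tx":0,"ty":0,"tz":0,"wx":0,"wy":0,"wz":0.1,"grip":0},{"tx":0,"ty":0,"tz":0,"wx":0,"wy":0,"wz":0.135,"grip":0},{"tx":0,"ty":0,"tz":0,"wx":0,"wy":0,"wz":0.17,"grip":0},{"tx":0,"ty":0,"tz":0,"wx":0,"wy":0,"wz":0.205,"grip":0},{"tx":0,"ty":0,"tz":0,"wx":0,"wy":0,"wz":0.24,"grip":0},{"tx":0,"ty":0,"tz":0,"wx":0,"wy":0,"wz":0.275,"grip":0},{"tx":0,"ty":0,"tz":0,"wx":0,"wy":0,"wz":0.31,"grip":0},{"tx":0,"ty":0,"tz":0,"wx":0,"wy":0,"wz":0.345,"grip":0},{"tx":0,"ty":0,"tz":0,"wx":0,"wy":0,"wz":0.38,"grip":0},{"tx":0,"ty":0,"tz":0,"wx":0,"wy":0,"wz":0.415,"grip":0},{"tx":0,"ty":0,"tz":0,"wx":0,"wy":0,"wz":0.45,"grip":0},{"tx":0,"ty":0,"tz":0,"wx":0,"wy":0,"wz":0.485,"grip":0},{"tx":0,"ty":0,"tz":0,"wx":0,"wy":0,"wz":0.51,"grip":0},{"tx":0,"ty":0,"tz":0,"wx":0,"wy":0,"wz":0.522,"grip":0},{"tx":0,"ty":0,"tz":0,"wx":0,"wy":0,"wz":0.522,"grip":0},{"tx":0,"ty":0,"tz":0,"wx":0,"wy":0,"wz":0.522,"grip":0}]'
python3 - <<'E'
from h import *
s=arm.get_state(); print(s["joint_pos"],s["joint_torque"],s["contact_force"]); print(toolshift(np.array([.526,-.394,.189])-s["tcp_pos"]))
for n in("top","side"): cv2.imwrite(f"pics/{n}3.png",cams.grab_frame(n))
p=[cv2.resize(cv2.imread(f"pics/{n}3.png")[y:y+80,x:x+80],(400,400),interpolation=cv2.INTER_CUBIC) for n,x,y in(("top",270,164),("side",216,180))]
cv2.imwrite("pics/c3.png",np.hstack(p))
E
```

```text
t: 5.7
tcp_pos: [0.5279, -0.3912, 0.1848]
tcp_rot: [-0.0, 0.284, 0.959, -0.0]
contact_force: [-0.1, -0.3, -1.6]
grip_width: 0.0145
grasp_force: 78.4
t: 7.2
tcp_pos: [0.5281, -0.3891, 0.1847]
tcp_rot: [-0.0, 0.894, 0.448, 0.0]
contact_force: [-0.2, -0.3, -1.9]
grip_width: 0.0145
grasp_force: 78.4
[ 0.1582173   0.71074472  0.63503505  1.57932354 -0.47509288  1.01092186
  0.2921626 ] [-4.13968368e-01 -9.70563340e+01  2.03413188e+01 -3.31250024e+01
 -1.10401344e-01  4.07083123e-02 -5.25448099e-01] [-0.24542763 -0.29655823 -1.9072377 ]
[-0.03446188  0.00850788 -0.02846783]
```

View pics/c3.png

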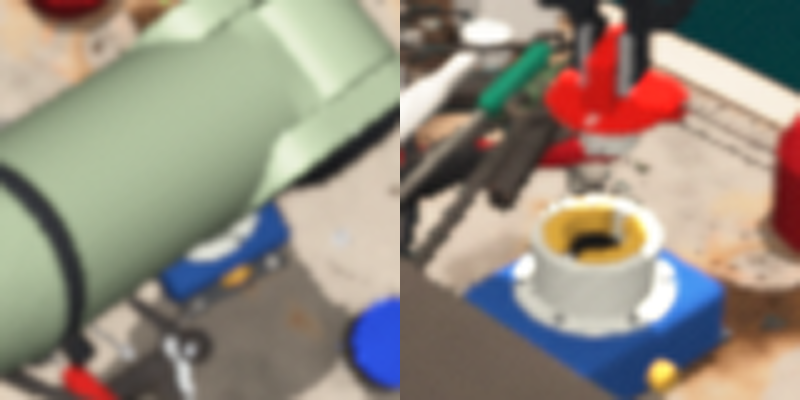

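```bash
cat > m.py <<'E'
from h import *
def circ(n,c,r,z):
    t=np.linspace(0,2*np.pi,180); q=np.array([proj(n,[c[0]+r*np.cos(a),c[1]+r*np.sin(a),z]) for a in t])
    return q[:,0].min(),q[:,0].max(),q[:,1].min(),q[:,1].max()
def edge(sig,lo,hi):  # subpixel crossing of half level along a profile
    out=[]; m=(lo+hi)/2
    for i in range(len(sig)-1):
        if (sig[i]-m)*(sig[i+1]-m)<0: out.append(i+(m-sig[i])/(sig[i+1]-sig[i]))
    return out
if __name__=="__main__":
    f=cv2.imread("pics/side3.png"); s=arm.get_state(); T=s["tcp_pos"]
    F=f.astype(float); red=F[...,2]-F[...,1]
    print("flange pred",circ("side",T,.034,T[2]-.0387+.0285), "bottom",circ("side",T,.034,T[2]-.0387+.0255)[3])
    print("red rows/cols"); 
    for r in range(197,203): print(r,[round(x+235,1) for x in edge(red[r,235:285],0,200)])
    for c in range(254,264): print(c,[round(x+195,1) for x in edge(red[195:212,c],0,200)],end=" ")
    print(); print("neck pred",circ("side",(.526,-.394),.0365,.091),circ("side",(.526,-.394),.03,.091))
    g=F[...,:].min(2)
    for r in range(224,240,2): print(r,g[r,236:276].astype(int))
    print("col257",F[212:245,257].astype(int).tolist())
E
python3 m.py
```

```text
flange pred (np.float64(244.52217244450307), np.float64(269.50505982143665), np.float64(193.83992135017013), np.float64(206.75563823883164)) bottom 207.71647022392952
red rows/cols
197 [np.float64(245.6), np.float64(258.4), np.float64(262.1), np.float64(272.6)]
198 [np.float64(244.9), np.float64(258.5), np.float64(261.3), np.float64(273.2)]
199 [np.float64(244.6), np.float64(273.2)]
200 [np.float64(244.6), np.float64(272.4)]
201 [np.float64(245.3), np.float64(271.9)]
202 [np.float64(245.8), np.float64(272.0)]
254 [np.float64(206.1)] 255 [np.float64(206.3)] 256 [np.float64(206.4)] 257 [np.float64(206.4)] 258 [np.float64(206.4)] 259 [np.float64(198.7), np.float64(206.4)] 260 [np.float64(198.9), np.float64(206.4)] 261 [np.float64(198.5), np.float64(206.3)] 262 [np.float64(197.2), np.float64(206.2)] 263 [np.float64(196.1), np.float64(206.0)] 
neck pred (np.float64(243.04870667342726), np.float64(268.92242381161293), np.float64(219.08268636881206), np.float64(234.0388068066233)) (np.float64(245.3550799098086), np.float64(266.6179100075842), np.float64(220.34318149433096), np.float64(232.6
[... 1210 characters left out ...]
73 193 191 173 159 156 160 164 166 169 171 174 178 179 178
 178 177 177 177 175 175 172 169 167 159 156 167 225 253 255 254 243 151
  83  72  72  69]
col257 [[97, 108, 147], [143, 160, 179], [138, 154, 165], [133, 148, 158], [149, 166, 182], [150, 167, 183], [163, 182, 196], [212, 237, 245], [221, 250, 254], [146, 221, 243], [70, 150, 192], [53, 129, 170], [53, 126, 167], [52, 119, 158], [48, 94, 121], [32, 50, 62], [24, 31, 36], [33, 72, 98], [53, 139, 183], [68, 161, 207], [119, 177, 208], [181, 204, 213], [185, 199, 202], [178, 191, 193], [176, 189, 192], [176, 188, 191], [177, 190, 191], [177, 190, 192], [178, 191, 193], [178, 190, 193], [178, 191, 193], [186, 198, 201], [196, 209, 211]]
```

The side view shows the cap at crop (615,100) above and slightly right of the neck mouth at crop (597,238). The neck is ~3 mm nearer (0.5235, -0.393), so I correct, descend close, and measure again numerically.

```bash
python3 -m inch '[{"tx":-0.02,"ty":-0.004,"tz":0.06,"wx":0,"wy":0,"wz":0,"grip":0},{"tx":-0.039,"ty":-0.009,"tz":0.15,"wx":0,"wy":0,"wz":0,"grip":0},{"tx":-0.039,"ty":-0.009,"tz":0.22,"wx":0,"wy":0,"wz":0,"grip":0},{"tx":-0.039,"ty":-0.009,"tz":0.27,"wx":0,"wy":0,"wz":0,"grip":0},{"tx":-0.039,"ty":-0.009,"tz":0.3,"wx":0,"wy":0,"wz":0,"grip":0},{"tx":-0.039,"ty":-0.009,"tz":0.3,"wx":0,"wy":0,"wz":0,"grip":0},{"tx":-0.039,"ty":-0.009,"tz":0.3,"wx":0,"wy":0,"wz":0,"grip":0}]'
python3 - <<'E'
from m import *
f=cams.grab_frame("side"); cv2.imwrite("pics/side4.png",f); T=arm.get_state()["tcp_pos"]
print("flange pred",circ("side",T,.034,T[2]-.0387+.0285)); F=f.astype(float); red=F[...,2]-F[...,1]
for r in range(203,217): print(r,[round(x+230,1) for x in edge(red[r,230:285],0,200)])
for c in(252,255,258): print(c,[round(x+200,1) for x in edge(red[200:230,c],0,200)])
cv2.imwrite("pics/c4.png",cv2.resize(f[180:260,216:296],(560,560),interpolation=cv2.INTER_CUBIC))
E
```

```text
t: 7.88
tcp_pos: [0.523, -0.3945, 0.1398]
tcp_rot: [-0.0, 0.895, 0.446, -0.0]
contact_force: [-0.3, -0.2, -1.1]
grip_width: 0.0148
grasp_force: 78.4
flange pred (np.float64(243.12955778635273), np.float64(267.7059151166464), np.float64(208.4510204494027), np.float64(222.00898892604476))
203 [np.float64(254.0), np.float64(257.3), np.float64(268.6), np.float64(271.4)]
204 [np.float64(253.1), np.float64(257.2)]
205 [np.float64(252.5), np.float64(257.2)]
206 [np.float64(252.0), np.float64(257.2)]
207 [np.float64(251.2), np.float64(257.1)]
208 [np.float64(231.9), np.float64(232.4), np.float64(250.8), np.float64(256.9)]
209 [np.float64(245.4), np.float64(249.4), np.float64(250.9), np.float64(256.7)]
210 [np.float64(244.6), np.float64(256.6), np.float64(262.2), np.float64(265.6)]
211 [np.float64(244.3), np.float64(256.6), np.float64(261.5), np.float64(266.8)]
212 [np.float64(243.9), np.float64(256.6), np.float64(260.6), np.float64(267.6)]
213 [np.float64(243.5), np.float64(256.7), np.float64(259.8), np.float64(268.2)]
214 [np.float64(243.6), np.float64(257.9), np.float64(268.5)]
215 [np.float64(243.9), np.float64(268.6)]
216 [np.float64(244.3), np.float64(268.4)]
252 [np.float64(206.0), np.float64(221.4)]
255 [np.float64(201.6), np.float64(221.7)]
258 [np.float64(201.7), np.float64(214.0), np.float64(221.8)]
```

View pics/c4.png

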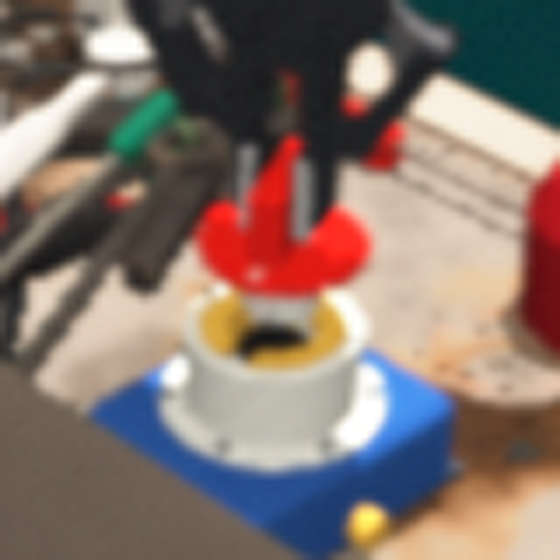

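Now the spigot is ~1 px right of the ring centre (crop 281 vs 273). Shift 2 mm and feel downward.

```bash
python3 -m inch '[{"tx":-0.005,"ty":-0.014,"tz":0.02,"wx":0,"wy":0,"wz":0,"grip":0},{"tx":-0.005,"ty":-0.014,"tz":0.04,"wx":0,"wy":0,"wz":0,"grip":0},{"tx":-0.005,"ty":-0.014,"tz":0.055,"wx":0,"wy":0,"wz":0,"grip":0},{"tx":-0.005,"ty":-0.014,"tz":0.07,"wx":0,"wy":0,"wz":0,"grip":0},{"tx":-0.005,"ty":-0.014,"tz":0.08,"wx":0,"wy":0,"wz":0,"grip":0},{"tx":-0.005,"ty":-0.014,"tz":0.085,"wx":0,"wy":0,"wz":0,"grip":0},{"tx":-0.005,"ty":-0.014,"tz":0.085,"wx":0,"wy":0,"wz":0,"grip":0}]'
python3 -m inch '[{"tx":0,"ty":0,"tz":0.005,"wx":0,"wy":0,"wz":0,"grip":0},{"tx":0,"ty":0,"tz":0.01,"wx":0,"wy":0,"wz":0,"grip":0},{"tx":0,"ty":0,"tz":0.01,"wx":0,"wy":0,"wz":0,"grip":0}]'
```

```text
t: 8.52
tcp_pos: [0.5208, -0.3938, 0.1269]
tcp_rot: [-0.0, 0.895, 0.446, -0.0]
contact_force: [0.4, -0.0, -1.2]
grip_width: 0.0149
grasp_force: 78.4
t: 8.77
tcp_pos: [0.5208, -0.3938, 0.1255]
tcp_rot: [-0.0, 0.895, 0.446, -0.0]
contact_force: [-0.9, 0.1, -0.7]
grip_width: 0.015
grasp_force: 78.4
```

```bash
python3 -m inch '[{"tx":0,"ty":0,"tz":0.006,"wx":0,"wy":0,"wz":0,"grip":0},{"tx":0,"ty":0,"tz":0.01,"wx":0,"wy":0,"wz":0,"grip":0},{"tx":0,"ty":0,"tz":0.01,"wx":0,"wy":0,"wz":0,"grip":0}]'
python3 -m inch '[{"tx":0,"ty":0,"tz":0.006,"wx":0,"wy":0,"wz":0,"grip":0},{"tx":0,"ty":0,"tz":0.01,"wx":0,"wy":0,"wz":0,"grip":0},{"tx":0,"ty":0,"tz":0.01,"wx":0,"wy":0,"wz":0,"grip":0}]'
```

```text
t: 9.02
tcp_pos: [0.5208, -0.3938, 0.1239]
tcp_rot: [-0.0, 0.895, 0.446, -0.0]
contact_force: [0.2, 0.1, -2.0]
grip_width: 0.0141
grasp_force: 78.4
t: 9.27
tcp_pos: [0.5209, -0.394, 0.1234]
tcp_rot: [0.0, 0.895, 0.446, 0.0]
contact_force: [-2.3, 2.3, 11.2]
grip_width: 0.0147
grasp_force: 80.6
```

Contact at exactly the lug-rest height. Sweep clockwise.

```bash
python3 -m inch '[{"tx":0,"ty":0,"tz":0,"wx":0,"wy":0,"wz":0.007,"grip":0},{"tx":0,"ty":0,"tz":0,"wx":0,"wy":0,"wz":0.014,"grip":0},{"tx":0,"ty":0,"tz":0,"wx":0,"wy":0,"wz":0.02,"grip":0},{"tx":0,"ty":0,"tz":0,"wx":0,"wy":0,"wz":0.02,"grip":0}]'
python3 -m inch '[{"tx":0,"ty":0,"tz":0,"wx":0,"wy":0,"wz":0.007,"grip":0},{"tx":0,"ty":0,"tz":0,"wx":0,"wy":0,"wz":0.014,"grip":0},{"tx":0,"ty":0,"tz":0,"wx":0,"wy":0,"wz":0.014,"grip":0}]'
```

```text
t: 9.6
tcp_pos: [0.5212, -0.3942, 0.1233]
tcp_rot: [0.001, 0.909, 0.418, 0.0]
contact_force: [0.5, 0.8, 7.9]
grip_width: 0.0146
grasp_force: 79.7
t: 9.85
tcp_pos: [0.5215, -0.3944, 0.1233]
tcp_rot: [0.001, 0.918, 0.397, 0.0]
contact_force: [2.4, -0.8, 5.0]
grip_width: 0.0143
grasp_force: 79.3
```

```bash
python3 -m inch '[{"tx":0,"ty":0,"tz":0.003,"wx":0,"wy":0,"wz":0.007,"grip":0},{"tx":0,"ty":0,"tz":0.003,"wx":0,"wy":0,"wz":0.014,"grip":0},{"tx":0,"ty":0,"tz":0.003,"wx":0,"wy":0,"wz":0.014,"grip":0}]'
python3 -m inch '[{"tx":0,"ty":0,"tz":0,"wx":0,"wy":0,"wz":0.007,"grip":0},{"tx":0,"ty":0,"tz":0,"wx":0,"wy":0,"wz":0.014,"grip":0},{"tx":0,"ty":0,"tz":0,"wx":0,"wy":0,"wz":0.014,"grip":0}]'
```

```text
t: 10.1
tcp_pos: [0.5214, -0.3943, 0.1228]
tcp_rot: [0.001, 0.926, 0.377, 0.0]
contact_force: [1.7, -0.8, 6.1]
grip_width: 0.0141
grasp_force: 79.5
t: 10.35
tcp_pos: [0.5207, -0.3937, 0.1219]
tcp_rot: [-0.0, 0.934, 0.356, -0.0]
contact_force: [-0.1, -0.2, -1.1]
grip_width: 0.0145
grasp_force: 78.4
```

The lugs dropped (force gone, at yaw ≈42°). Go a little further towards slot centre and press on.

```bash
python3 -m inch '[{"tx":0,"ty":0,"tz":0.005,"wx":0,"wy":0,"wz":0.007,"grip":0},{"tx":0,"ty":0,"tz":0.012,"wx":0,"wy":0,"wz":0.014,"grip":0},{"tx":0,"ty":0,"tz":0.02,"wx":0,"wy":0,"wz":0.016,"grip":0},{"tx":0,"ty":0,"tz":0.02,"wx":0,"wy":0,"wz":0.016,"grip":0}]'
python3 -m inch '[{"tx":0,"ty":0,"tz":0.007,"wx":0,"wy":0,"wz":0,"grip":0},{"tx":0,"ty":0,"tz":0.014,"wx":0,"wy":0,"wz":0,"grip":0},{"tx":0,"ty":0,"tz":0.02,"wx":0,"wy":0,"wz":0,"grip":0},{"tx":0,"ty":0,"tz":0.02,"wx":0,"wy":0,"wz":0,"grip":0}]'
python3 -c "
from h import *
print(arm.get_state()['ft_torque'])"
```

```text
t: 10.68
tcp_pos: [0.5208, -0.3938, 0.1188]
tcp_rot: [-0.0, 0.943, 0.333, -0.0]
contact_force: [-0.4, 0.8, -0.1]
grip_width: 0.0145
grasp_force: 78.5
t: 11.02
tcp_pos: [0.5208, -0.3938, 0.116]
tcp_rot: [-0.0, 0.943, 0.334, -0.0]
contact_force: [-0.4, 1.4, 1.8]
grip_width: 0.0146
grasp_force: 78.8
[ 0.21828392  0.11100728 -0.01257983]
```

```bash
python3 -m inch '[{"tx":0,"ty":0,"tz":0.01,"wx":0,"wy":0,"wz":0,"grip":0},{"tx":0,"ty":0,"tz":0.02,"wx":0,"wy":0,"wz":0,"grip":0},{"tx":0,"ty":0,"tz":0.028,"wx":0,"wy":0,"wz":0,"grip":0},{"tx":0,"ty":0,"tz":0.028,"wx":0,"wy":0,"wz":0,"grip":0}]'
python3 -m inch '[{"tx":0,"ty":0,"tz":0.01,"wx":0,"wy":0,"wz":0,"grip":0},{"tx":0,"ty":0,"tz":0.02,"wx":0,"wy":0,"wz":0,"grip":0},{"tx":0,"ty":0,"tz":0.026,"wx":0,"wy":0,"wz":0,"grip":0},{"tx":0,"ty":0,"tz":0.026,"wx":0,"wy":0,"wz":0,"grip":0}]'
```

```text
t: 11.35
tcp_pos: [0.5208, -0.3939, 0.1118]
tcp_rot: [0.0, 0.943, 0.334, 0.0]
contact_force: [-1.6, 1.0, 4.1]
grip_width: 0.0145
grasp_force: 79.4
t: 11.68
tcp_pos: [0.5208, -0.3939, 0.1081]
tcp_rot: [0.0, 0.943, 0.334, 0.0]
contact_force: [-1.1, 1.8, 6.7]
grip_width: 0.0149
grasp_force: 79.7
```

```bash
python3 -m inch '[{"tx":0,"ty":0,"tz":0.005,"wx":0,"wy":0,"wz":0,"grip":0},{"tx":0,"ty":0,"tz":0.005,"wx":0,"wy":0,"wz":0.011,"grip":0},{"tx":0,"ty":0,"tz":0.005,"wx":0,"wy":0,"wz":0.022,"grip":0},{"tx":0,"ty":0,"tz":0.005,"wx":0,"wy":0,"wz":0.033,"grip":0},{"tx":0,"ty":0,"tz":0.005,"wx":0,"wy":0,"wz":0.044,"grip":0},{"tx":0,"ty":0,"tz":0.005,"wx":0,"wy":0,"wz":0.055,"grip":0},{"tx":0,"ty":0,"tz":0.005,"wx":0,"wy":0,"wz":0.055,"grip":0}]'
python3 -c "
from h import *
print(arm.get_state()['ft_torque'])"
```

```text
t: 12.27
tcp_pos: [0.5211, -0.3942, 0.1077]
tcp_rot: [0.0, 0.968, 0.25, 0.0]
contact_force: [-0.4, 0.2, 7.9]
grip_width: 0.0142
grasp_force: 79.9
[ 0.28185748  0.18039865 -0.02462039]
```

```bash
python3 -m inch '[{"tx":0,"ty":0,"tz":0,"wx":0,"wy":0,"wz":0.011,"grip":0},{"tx":0,"ty":0,"tz":0,"wx":0,"wy":0,"wz":0.022,"grip":0},{"tx":0,"ty":0,"tz":0,"wx":0,"wy":0,"wz":0.033,"grip":0},{"tx":0,"ty":0,"tz":0,"wx":0,"wy":0,"wz":0.044,"grip":0},{"tx":0,"ty":0,"tz":0,"wx":0,"wy":0,"wz":0.055,"grip":0},{"tx":0,"ty":0,"tz":0,"wx":0,"wy":0,"wz":0.066,"grip":0},{"tx":0,"ty":0,"tz":0,"wx":0,"wy":0,"wz":0.077,"grip":0},{"tx":0,"ty":0,"tz":0,"wx":0,"wy":0,"wz":0.088,"grip":0},{"tx":0,"ty":0,"tz":0,"wx":0,"wy":0,"wz":0.1,"grip":0},{"tx":0,"ty":0,"tz":0,"wx":0,"wy":0,"wz":0.1,"grip":0}]'
python3 -c "
from h import *
print(arm.get_state()['ft_torque'])"
python3 -m inch '[{"tx":0,"ty":0,"tz":0,"wx":0,"wy":0,"wz":0.011,"grip":0},{"tx":0,"ty":0,"tz":0,"wx":0,"wy":0,"wz":0.022,"grip":0},{"tx":0,"ty":0,"tz":0,"wx":0,"wy":0,"wz":0.033,"grip":0},{"tx":0,"ty":0,"tz":0,"wx":0,"wy":0,"wz":0.044,"grip":0},{"tx":0,"ty":0,"tz":0,"wx":0,"wy":0,"wz":0.055,"grip":0},{"tx":0,"ty":0,"tz":0,"wx":0,"wy":0,"wz":0.066,"grip":0},{"tx":0,"ty":0,"tz":0,"wx":0,"wy":0,"wz":0.077,"grip":0},{"tx":0,"ty":0,"tz":0,"wx":0,"wy":0,"wz":0.077,"grip":0}]'
python3 -c "
from h import *
print(arm.get_state()['ft_torque'])"
```

```text
t: 13.1
tcp_pos: [0.5208, -0.3938, 0.1075]
tcp_rot: [0.0, 0.995, 0.095, 0.0]
contact_force: [-2.3, 2.0, 8.2]
grip_width: 0.0146
grasp_force: 79.9
[0.65227233 0.49457655 0.03875637]
t: 13.77
tcp_pos: [0.5208, -0.3931, 0.1073]
tcp_rot: [-0.001, 1.0, -0.025, -0.0]
contact_force: [-1.8, 6.8, 8.9]
grip_width: 0.0145
grasp_force: 79.9
[1.53159844 0.52423165 0.00714996]
```

```bash
cat > t.py <<'E'
from h import *
s=arm.get_state(); q=s["tcp_rot"]; print("yaw",np.degrees(2*np.arctan2(q[2],q[1])),"tau",s["ft_torque"])
E
python3 -m inch '[{"tx":0,"ty":0,"tz":0,"wx":0,"wy":0,"wz":0.008,"grip":0},{"tx":0,"ty":0,"tz":0,"wx":0,"wy":0,"wz":0.016,"grip":0},{"tx":0,"ty":0,"tz":0,"wx":0,"wy":0,"wz":0.024,"grip":0},{"tx":0,"ty":0,"tz":0,"wx":0,"wy":0,"wz":0.024,"grip":0}]'; python3 t.py
python3 -m inch '[{"tx":0,"ty":0,"tz":0,"wx":0,"wy":0,"wz":0.008,"grip":0},{"tx":0,"ty":0,"tz":0,"wx":0,"wy":0,"wz":0.016,"grip":0},{"tx":0,"ty":0,"tz":0,"wx":0,"wy":0,"wz":0.016,"grip":0}]'; python3 t.py
```

```text
t: 14.1
tcp_pos: [0.5208, -0.3932, 0.1073]
tcp_rot: [-0.001, 0.998, -0.062, -0.0]
contact_force: [-2.2, 5.6, 8.8]
grip_width: 0.0146
grasp_force: 79.9
yaw -7.163572791795955 tau [1.47102201 0.54145445 0.10216975]
t: 14.35
tcp_pos: [0.5208, -0.3932, 0.1073]
tcp_rot: [-0.001, 0.996, -0.088, -0.0]
contact_force: [-3.5, 6.0, 8.6]
grip_width: 0.0148
grasp_force: 80.0
yaw -10.042600955105558 tau [1.43986494 0.62152608 0.08457529]
```

```bash
python3 -m inch '[{"tx":0,"ty":0,"tz":0,"wx":0,"wy":0,"wz":0.006,"grip":0},{"tx":0,"ty":0,"tz":0,"wx":0,"wy":0,"wz":0.011,"grip":0},{"tx":0,"ty":0,"tz":0,"wx":0,"wy":0,"wz":0.011,"grip":0}]'; python3 t.py
python3 -m inch '[{"tx":0,"ty":0,"tz":0,"wx":0,"wy":0,"wz":0.006,"grip":0},{"tx":0,"ty":0,"tz":0,"wx":0,"wy":0,"wz":0.011,"grip":0},{"tx":0,"ty":0,"tz":0,"wx":0,"wy":0,"wz":0.011,"grip":0}]'; python3 t.py
```

```text
t: 14.6
tcp_pos: [0.521, -0.3928, 0.1073]
tcp_rot: [-0.001, 0.995, -0.104, -0.0]
contact_force: [-3.2, 9.0, 9.7]
grip_width: 0.0146
grasp_force: 80.1
yaw -11.960040055210309 tau [1.98064167 0.51620923 0.29028016]
t: 14.85
tcp_pos: [0.521, -0.3926, 0.1073]
tcp_rot: [-0.001, 0.993, -0.121, -0.0]
contact_force: [-2.1, 9.2, 9.5]
grip_width: 0.0145
grasp_force: 80.7
yaw -13.892738463030593 tau [2.1331921  0.59631065 0.93847621]
```

The stop is felt (moment 0.1 → 0.94 N m). Back off a touch and let it up.

```bash
python3 -m inch '[{"tx":0,"ty":0,"tz":0,"wx":0,"wy":0,"wz":-0.01,"grip":0},{"tx":0,"ty":0,"tz":-0.01,"wx":0,"wy":0,"wz":-0.01,"grip":0},{"tx":0,"ty":0,"tz":-0.02,"wx":0,"wy":0,"wz":-0.01,"grip":0},{"tx":0,"ty":0,"tz":-0.027,"wx":0,"wy":0,"wz":-0.01,"grip":0},{"tx":0,"ty":0,"tz":-0.027,"wx":0,"wy":0,"wz":-0.01,"grip":0}]'; python3 t.py
python3 -m inch '[{"tx":0,"ty":0,"tz":-0.005,"wx":0,"wy":0,"wz":0,"grip":0},{"tx":0,"ty":0,"tz":-0.01,"wx":0,"wy":0,"wz":0,"grip":0},{"tx":0,"ty":0,"tz":-0.01,"wx":0,"wy":0,"wz":0,"grip":0}]'; python3 t.py
```

```text
t: 15.27
tcp_pos: [0.5209, -0.3927, 0.1109]
tcp_rot: [-0.001, 0.994, -0.105, -0.0]
contact_force: [-0.7, 7.1, 0.7]
grip_width: 0.0148
grasp_force: 78.7
yaw -12.078504512759416 tau [1.53474091 0.13230212 0.24583656]
t: 15.52
tcp_pos: [0.5209, -0.3927, 0.1123]
tcp_rot: [-0.001, 0.994, -0.105, -0.0]
contact_force: [0.2, 5.4, -0.4]
grip_width: 0.0145
grasp_force: 78.5
yaw -12.080856082556453 tau [1.3709779  0.0465396  0.25211216]
```

```bash
python3 -m inch '[{"tx":0,"ty":0,"tz":-0.005,"wx":0,"wy":0,"wz":0,"grip":0},{"tx":0,"ty":0,"tz":-0.01,"wx":0,"wy":0,"wz":0,"grip":0},{"tx":0,"ty":0,"tz":-0.01,"wx":0,"wy":0,"wz":0,"grip":0}]'; python3 t.py
```

```text
t: 15.77
tcp_pos: [0.5209, -0.3927, 0.1131]
tcp_rot: [-0.001, 0.994, -0.105, -0.001]
contact_force: [4.8, 4.1, -20.0]
grip_width: 0.0148
grasp_force: 78.9
yaw -12.089407750724488 tau [ 0.99054954 -0.8387651   0.22797979]
```

Pulling up meets a firm 20 N at lock level, so it is locked. Relax, release, and retreat.

```bash
python3 -m inch '[{"tx":0,"ty":0,"tz":0.008,"wx":0,"wy":0,"wz":0,"grip":0},{"tx":0,"ty":0,"tz":0.008,"wx":0,"wy":0,"wz":0,"grip":0},{"tx":0,"ty":0,"tz":0.008,"wx":0,"wy":0,"wz":0,"grip":0.2},{"tx":0,"ty":0,"tz":0.008,"wx":0,"wy":0,"wz":0,"grip":0.35},{"tx":0,"ty":0,"tz":0.008,"wx":0,"wy":0,"wz":0,"grip":0.5},{"tx":0,"ty":0,"tz":0.008,"wx":0,"wy":0,"wz":0,"grip":0.5},{"tx":0,"ty":0,"tz":0.008,"wx":0,"wy":0,"wz":0,"grip":0.5}]' 30
python3 -m inch '[{"tx":0,"ty":0,"tz":-0.05,"wx":0,"wy":0,"wz":0,"grip":0.5},{"tx":0,"ty":0,"tz":-0.15,"wx":0,"wy":0,"wz":0,"grip":0.5},{"tx":0,"ty":0,"tz":-0.3,"wx":0,"wy":0,"wz":0,"grip":0.5},{"tx":0,"ty":0,"tz":-0.5,"wx":0,"wy":0,"wz":0,"grip":0.5},{"tx":0,"ty":0,"tz":-0.7,"wx":0,"wy":0,"wz":0,"grip":0.5},{"tx":0,"ty":0,"tz":-0.8,"wx":0,"wy":0,"wz":0,"grip":0.5},{"tx":0,"ty":0,"tz":-0.8,"wx":0,"wy":0,"wz":0,"grip":0.5},{"tx":0,"ty":0,"tz":-0.8,"wx":0,"wy":0,"wz":0,"grip":0.5}]'
python3 - <<'E'
from h import *
f=cams.grab_frame("side"); print(proj("side",[.522,-.393,.1055]),proj("side",[.522,-.393,.138]))
cv2.imwrite("pics/c5.png",cv2.resize(f[180:260,216:296],(560,560),interpolation=cv2.INTER_CUBIC))
E
```

```text
t: 16.35
tcp_pos: [0.5207, -0.3943, 0.1134]
tcp_rot: [0.0, 0.994, -0.106, 0.0]
contact_force: [0.6, -0.5, -1.1]
grip_width: 0.0425
grasp_force: 0.0
t: 17.02
tcp_pos: [0.521, -0.3941, 0.2349]
tcp_rot: [0.0, 0.994, -0.106, 0.001]
contact_force: [0.0, 0.4, -1.2]
grip_width: 0.0426
grasp_force: 0.0
[254.65544688 222.0766716 ] [254.94263609 212.32758795]
```

View pics/c5.png

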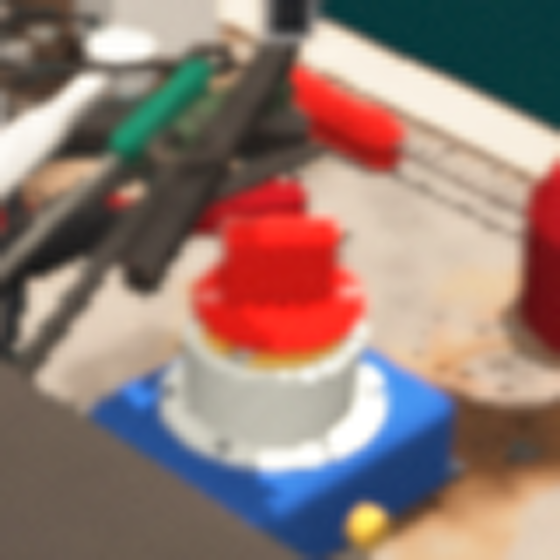

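The picture shows the cap upright in the neck. The top of its grip is at crop (282,229), against 226 expected when locked. Handing in.

```bash
python3 -c "
from bench import arm
print(arm.hand_in())"
```

```text
the job is handed in; nothing more can be done
None
```

The filler cap is turned to the stop, locked in the tank's neck and let go; the arm is clear and the job is handed in (no verdict was returned).

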